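# Show the underside of a test tile to the inspection camera

### The arm

A 7-joint arm with a two-finger parallel gripper is mounted at the origin on the work surface. World frame = base frame: x ahead of the robot, y to its left, z up, the work surface at z = 0. Lengths are in m, angles in rad, forces in N, time in s.
With the tool pointing down it reaches from about 0.35 to 0.9 m from the base axis. Payload 8.1 kg.
Tool frame: the origin (TCP) lies at the very end of the fingers, on their centre line; the grasp point (between the pads) lies 19 mm behind it; z points along the fingers, y is the line along which they close (so a half turn about z gives the same grasp; the last joint's range is limited). The gripper opens to 92 mm and grips with 3 to 60 N. Pads are 19 mm wide; open, the fingers measure 130 mm over their backs; the gripper's body (75 mm by 190 mm) begins 47 mm behind the grasp point.
Start: joints at [-1.26, 0.434, 0.025, 1.573, -0.012, 1.134, -0.075], TCP at [0.251, 0.572, 0.227] pointing down, gripper open.
Joint ranges: [-2.62, 2.62], [-0.44, 2.09], [-1.27, 1.32], [0.08, 2.57], [-1.32, 4.46], [0.12, 2], [-2.74, 2.74]. Speed limits (rad/s): [2.22, 2.22, 3.01, 3.01, 3.14, 3.14, 3.14].

### API

Orientations are given as [roll, pitch, yaw] about the fixed x, y, z axes, in that order (R = Rz(yaw) Ry(pitch) Rx(roll)).
In Python, from bench import env gives the robot as it stands. The module is installed in compiled form; this text tells all that it offers. Calls block until the motion is done:
- env.goto(position, orientation): joint-space move of the TCP to a pose.
- env.move_straight(position, orientation=None, speed=0.15, stop_force=None): straight line of the TCP; orientation=None keeps the orientation; speed is the mean speed in m/s. With stop_force (N) it stops when the force on the tool has changed by that much, and returns True; else False.
- env.move_j(angles): joint-space move.
- env.grip(opening): finger opening in m; the grip force is fixed at half the most; returns when the fingers have stopped.
- env.dwell(seconds).
- env.solve_ik(position, orientation): joint angles nearest the present ones, or None.
- env.snapshot(name): name is "side" or "top"; returns the picture (400x640x3 uint8, red, green, blue); there is no depth.
- env.camera_info(name): a dict with "camera_matrix" (3x3 intrinsics, pixels), "cam_to_world" (4x4, takes a point from camera to world coordinates). Camera axes: x right, y up, looking along -z (the intrinsics and any distortion apply to the point x, -y, -z); pixel columns grow to the right and rows downward; lengths in m; the calibration is good to about 2 mm. A picture is of the moment at which its call begins. camera_info takes no time and is no camera call.
A pose or a line that the arm cannot do raises env.PlanningError and nothing moves.
- env.job_done(): hands the job in; it is judged then, once.
Readings, each from a call of its own:
- env.read_clock(): time.
- env.read_joint_pos(): joint angles.
- env.read_qvel(): joint speeds.
- env.read_tau(): joint torques, N m.
- env.read_ee_pos(): TCP position.
- env.read_tool_rot(): TCP orientation.
- env.read_wrist_force(): force on the tool from outside, world axes, zero at the start.
- env.read_wrist_torque(): the same for the moment, N m.
- env.read_grip_width(): finger opening in m.
- env.read_gripper_force(): force on a finger pad.
Only numpy, scipy, OpenCV 4.12 (cv2) and the standard library are available. Lean on these libraries where they do the work, as an engineer would, in place of code of your own. Each camera call takes 0.05 s, during which the arm holds its last target. There are 200 camera calls.

### The job

The blue-glazed test tile lies under a plain terracotta tile: move that plain tile onto the pile of plain tiles on the other board, laid squarely on top without dropping it, and let go of it. Then pick up the blue tile and show its underside to the inspection camera: held face-on to the tilted lens, centred on the line of sight with its underside 120 mm from the glass, its long side lined up with the long side of the camera's head; finish still holding it there, without letting go. Do not touch the camera, and leave the pile and the pots and tools around in their places.

Things in the scene. Friction and masses are not known exactly. Their poses are not given: they have to be found in the camera images.
- blue_tile_center (a point): blue-glazed test tile, 90 x 60 x 12 mm, 0.12 kg, blue on top and on its edges, underside bare terracotta; lies flat on one of the two pale plaster boards (160 x 140 x 12 mm, fixed, left and right, either may be the one), partly showing from under the plain cover tile; origin (this point) at the tile's centre, 6 mm above its underside. x along the 90 mm side, y along the 60 mm side, z up out of the upper face
- cover_tile_center (a point): cover tile: plain terracotta, 90 x 60 x 12 mm, 0.12 kg, lying flat but askew (up to 0.3 rad and 25 mm) on top of the blue tile; origin (this point) at the tile's centre, 6 mm above its underside. x along the 90 mm side, y along the 60 mm side, z up out of the upper face
- pile_tile_center (a point): upper tile of the plain pile: plain terracotta, 90 x 60 x 12 mm, 0.12 kg, lying squarely on one more tile like it on the other plaster board, its upper face 36 mm above the table; origin (this point) at the tile's centre, 6 mm above its underside. x along the 90 mm side, y along the 60 mm side, z up out of the upper face
- lens (a point): centre of the front glass of the inspection camera, about 93 mm above the table. z points out of the lens along the line of sight: up, and leaning 25 degrees from vertical towards the robot's side (towards the camera's own -x). y is level; x lies in the plane of the glass along the head's 80 mm side. The head is a black box 80 x 56 x 34 mm with a white ring around the lens and a small red mark at its +x end (the higher end, away from the robot)
- camera: foot of the inspection camera, a dark plate 100 x 80 x 12 mm fixed to the table, with the post and the tilted head on it; origin at the centre of its underside, straight below the head's hinge; x away from the robot at yaw 0, the line of sight leans towards -x. The lens glass centre is 18 mm to -x of the origin
- glaze_jar: bystander: jar with a blue cap, 60 diameter, 85 high, standing in front between the two boards; origin at the centre of its underside; loose
- slip_jar: bystander: jar with a yellow cap, 68 diameter, 100 high, behind the camera; origin at the centre of its underside; loose
- bowl: bystander: terracotta bowl, 120 diameter, 50 high, at the back left; origin at the centre of its underside; loose
- mug: bystander: white mug, 80 diameter, 90 high, handle on its +y side, at the back right; origin at the centre of its underside; loose
- vase: bystander: terracotta vase, 84 diameter, 115 high, at the left; origin at the centre of its underside; loose
- knife: bystander: dark wooden clay paddle lying along its own x axis, 200 long, under 30 high, at the right; origin on its underside; loose
Not all that is in view belongs to the job. Leave any green or yellow look-alike of the part that bears cover_tile_center alone. There is more than one size of the camera; the one meant has the size given above.

How it is judged:
By the outcome, as a careful person would: the job done as asked, in the order asked, and still so for the second after the job is handed in, while the arm keeps its last pose, push and grip.
It also fails if it takes over 64 s, if anything falls off the work surface, if the arm or the gripper's body presses on something with over 40 N, if the wrist force passes 120 N, or if a joint passes its speed limit or range.

## Working session

There is one attempt and no reset: what is moved stays moved. The work goes in short steps, each a Python script; the robot and the scene stay as the last script left them, time stands still between calls to the robot, and variables do not carry over. Pictures are saved under pics/ and viewed, at most 10 in all, crops included, and the job is handed in when it is done.

```bash
mkdir -p pics
python3 - <<'E'
from bench import env
import cv2,numpy as np
for n in("top","side"):
    im=env.snapshot(n); cv2.imwrite(f"pics/{n}0.png",im[:,:,::-1]); i=env.camera_info(n)
    print(n,{k:np.round(v,4).tolist() if not isinstance(v,str) else v for k,v in i.items()})
print(env.read_clock(),env.read_ee_pos(),env.read_tool_rot())
E
```

```text
top {'camera_matrix': [[431.3323, 0.0, 323.3752], [0.0, 431.3323, 205.0438], [0.0, 0.0, 1.0]], 'cam_to_world': [[-0.059, 0.9716, -0.2293, 0.1924], [-0.9982, -0.0588, 0.0074, 0.0151], [-0.0063, 0.2293, 0.9733, 1.5945], [0.0, 0.0, 0.0, 1.0]]}
side {'camera_matrix': [[372.089, 0.0, 324.3278], [0.0, 372.089, 205.4384], [0.0, 0.0, 1.0]], 'cam_to_world': [[0.8906, 0.2556, -0.3761, 0.0849], [-0.4547, 0.492, -0.7424, -0.8837], [-0.0047, 0.8322, 0.5544, 0.7433], [0.0, 0.0, 0.0, 1.0]]}
0.1 [0.2511736  0.57182754 0.22604427] [-3.14021987e+00  1.16948490e-04  2.72769628e+00]
```

View pics/top0.png

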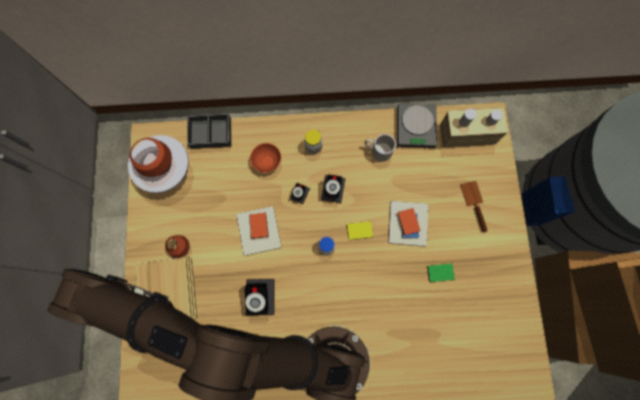

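View pics/side0.png

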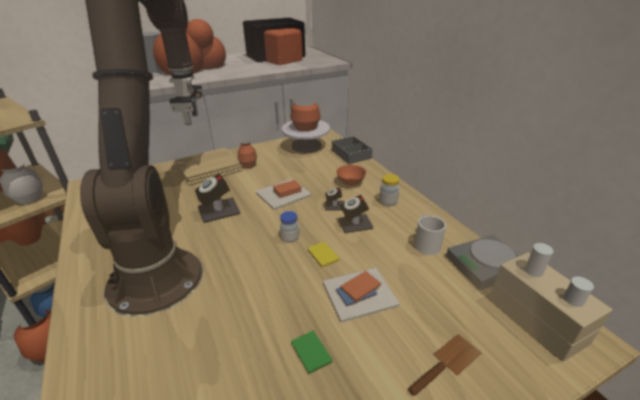

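The top view shows the cover on the blue tile on the right board at (409,221), and the plain pile on the left board at (259,225).

- **Camera candidates:** small at (299,192), middle at (333,188), large at (258,297). The middle one looks closest to a 100x80 foot (about 28x22 px), with the slip jar behind it.
- **Look-alikes:** yellow at (360,230) and green at (441,272), both to be left alone.

I'll confirm with an enlarged crop and measure.

```bash
cat > h.py <<'E'
import cv2,numpy as np
def ray(info,uv):
    K=info["camera_matrix"];T=np.array(info["cam_to_world"])
    uv=np.atleast_2d(uv).astype(float)
    d=np.c_[(uv[:,0]-K[0][2])/K[0][0],-(uv[:,1]-K[1][2])/K[1][1],-np.ones(len(uv))]@T[:3,:3].T
    return T[:3,3],d
def onplane(info,uv,z):
    o,d=ray(info,uv); return (o+d*((z-o[2])/d[:,2])[:,None])[:,:2]
def proj(info,P):
    T=np.linalg.inv(np.array(info["cam_to_world"]));K=info["camera_matrix"]
    p=np.atleast_2d(P)@T[:3,:3].T+T[:3,3]
    return np.c_[K[0][2]+K[0][0]*p[:,0]/-p[:,2],K[1][2]-K[1][1]*p[:,1]/-p[:,2]]
S=6
def blob(im,roi,f):
    "largest contour (full-image pixel coords) of mask f(hsv,rgb float) in the roi, found on an enlarged crop"
    x,y,w,h=roi; c=cv2.resize(im[y:y+h,x:x+w],None,fx=S,fy=S,interpolation=cv2.INTER_CUBIC)
    m=f(cv2.cvtColor(c,cv2.COLOR_RGB2HSV).astype(int),c.astype(int)).astype(np.uint8)
    cs,_=cv2.findContours(m,cv2.RETR_EXTERNAL,cv2.CHAIN_APPROX_NONE)
    k=max(cs,key=cv2.contourArea)[:,0,:]
    return (k+.5)/S-.5+[x,y]
def rect(info,k,z):
    r=cv2.minAreaRect((onplane(info,k,z)*1000).astype(np.float32)); (c,(a,b),t)=r
    if a<b:a,b,t=b,a,t+90
    t=(t+90)%180-90
    return np.round([*c,a,b,t],1)
red=lambda h,c:((h[...,0]<12)|(h[...,0]>172))&(h[...,1]>130)&(h[...,2]>90)
dark=lambda h,c:(c.max(-1)<75)
E
python3 - <<'E'
from bench import env
from h import *
t=cv2.imread("pics/top0.png")[:,:,::-1];s=cv2.imread("pics/side0.png")[:,:,::-1]
it,is_=env.camera_info("top"),env.camera_info("side")
for n,roi,z in(("cover",(385,200,50,45),.036),("pile",(238,206,45,45),.036)): print(n,rect(it,blob(t,roi,red),z))
for n,roi,z in(("cover",(320,262,80,50),.036),("pile",(255,173,60,36),.036)): print("side",n,rect(is_,blob(s,roi,red),z))
for n,roi in(("small",(286,178,26,28)),("mid",(317,170,34,38)),("large",(238,272,42,50))): print(n,rect(it,blob(t,roi,dark),.05))
def crop(im,x,y,w,h,W,H):return cv2.resize(np.ascontiguousarray(im[y:y+h,x:x+w]),(W,H),interpolation=cv2.INTER_CUBIC)
a=crop(t,285,165,75,50,400,267);b=crop(t,380,195,75,50,400,267);c=crop(s,320,180,75,50,400,267);d=crop(s,320,262,75,50,400,267)
cv2.imwrite("pics/c1.png",np.vstack([np.hstack([a,b]),np.hstack([c,d])])[:,:,::-1])
E
```

```text
cover [ 480.2 -304.8   86.4   60.    11.1]
pile [498.2 246.7  88.7  59.4   4.1]
side cover [ 478.3 -311.9   88.2   59.5   11.7]
side pile [496.5 230.3  93.6  75.1   4.1]
small [605.8  91.   69.1  50.5 -27.9]
mid [618.  -33.1 101.6  73.2 -12.9]
large [239.4 251.  122.1 104.5  -1.8]
```

View pics/c1.png

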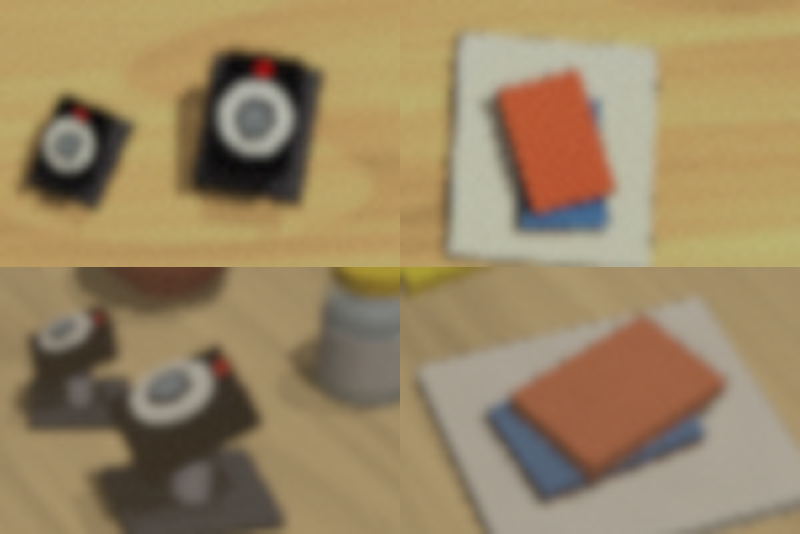

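The crop confirms the middle camera at top (333,188) and side (353,206). Its outline measures about 102x73 mm, against 69x50 for the small one and 122x104 for the large one. The plain red cover lies on the blue tile. Next I'll triangulate the lens, get the camera's yaw and check reach.

```bash
cat >> h.py <<'E'
def tri(i1,u1,i2,u2):
    o1,d1=ray(i1,u1);o2,d2=ray(i2,u2);A=[];b=[]
    M=np.zeros((3,3));v=np.zeros(3)
    for o,d in((o1,d1[0]),(o2,d2[0])):
        d=d/np.linalg.norm(d);P=np.eye(3)-np.outer(d,d);M+=P;v+=P@o
    p=np.linalg.solve(M,v);return p
E
python3 - <<'E'
from bench import env
from h import *
from scipy.spatial.transform import Rotation as R
t=cv2.imread("pics/top0.png")[:,:,::-1];s=cv2.imread("pics/side0.png")[:,:,::-1]
it,is_=env.camera_info("top"),env.camera_info("side")
white=lambda h,c:(h[...,1]<90)&(c.min(-1)>95)
rm=lambda h,c:((h[...,0]<10)|(h[...,0]>172))&(h[...,1]>140)&(h[...,2]>80)
kt=blob(t,(322,176,22,22),white);ks=blob(s,(340,196,22,22),white)
et,es=cv2.fitEllipse(kt.astype(np.float32)),cv2.fitEllipse(ks.astype(np.float32))
print(et,es);L=tri(it,et[0],is_,es[0]);print("lens",L,proj(it,L)-et[0],proj(is_,L)-es[0])
mt=blob(t,(326,172,16,10),rm).mean(0);ms=blob(s,(354,192,16,14),rm).mean(0)
M=tri(it,mt,is_,ms);print("mark",M,"yaw",np.degrees(np.arctan2(*(M-L)[1::-1])),mt,ms)
k=blob(t,(317,170,34,38),dark);p=onplane(it,k,.012)
for nm,sgn,z in(("foot right",1,.012),("head left",-1,.09)):
    p=onplane(it,k,z);a=np.radians(-13);q=(p-p.mean(0))@np.array([[np.cos(a),-np.sin(a)],[np.sin(a),np.cos(a)]])
    e=sgn*q[:,1]<np.min(sgn*q[:,1])+.006; e&=abs(q[:,0])<.03
    v=cv2.fitLine(p[e].astype(np.float32),cv2.DIST_HUBER,0,.01,.01).ravel();print(nm,e.sum(),np.degrees(np.arctan(v[1]/v[0])),v[2:])
for yaw in(0,np.pi):
    for n,P,e in(("cov",[.479,-.3085,.026],[np.pi,0,.2+yaw]),("pile",[.498,.247,.038],[np.pi,0,.07+yaw])):
        print(n,yaw,env.solve_ik(P,e))
    Rl=R.from_euler("z",-13+np.degrees(yaw)*0,degrees=True)*R.from_euler("y",-25,degrees=True)
    Rt=Rl*R.from_euler("x",180,degrees=True)*R.from_euler("z",yaw)
    print("show",env.solve_ik(L+.122*Rl.as_matrix()[:,2],Rt.as_euler("xyz")))
E
```

```text
((332.4717712402344, 186.52284240722656), (14.061972618103027, 14.262372970581055), 125.4911117553711) ((351.4743347167969, 202.25845336914062), (12.179020881652832, 16.23403549194336), 66.69619750976562)
lens [ 0.6133574  -0.03323581  0.09048788] [[-0.00576839  0.01825522]] [[ 0.02083557 -0.00590399]]
mark [ 0.6448261  -0.04053327  0.10076311] yaw -13.055879490003734 [334.02027027 177.11486486] [361.06045752 198.25      ]
foot right 90 -13.350149 [ 0.62091446 -0.07030735]
head left 94 -14.115602 [0.60995626 0.00302081]
cov 0 [-0.08962263  0.75194662  0.86856417  1.95309976 -0.79352973  0.82054691
 -0.14230005]
pile 0 [-0.93842734  0.60480815  0.54577125  1.96600381 -0.47629735  0.69937606
 -1.59990198]
show [-0.70737522  0.16260665  0.62880194  2.1793521   0.1054948   0.41802921
 -1.9901181 ]
cov 3.141592653589793 [ 0.15450679  0.6251821   0.4659413   1.93383556 -0.43064433  0.68134327
  2.6552235 ]
pile 3.141592653589793 [-0.56332696  0.55130867  0.00937764  1.93373723 -0.00804703  0.65658202
  1.09183164]
show [-0.61193326  0.15706467  0.51522095  2.17350317  0.16187386  0.42361135
  1.09183869]
```

```bash
python3 - <<'E'
from bench import env
from h import *
pi=np.pi
o=[pi,0,.199]
env.grip(.092)
env.goto([.479,-.308,.13],o)
print(env.read_clock(),env.read_joint_pos().round(2))
env.move_straight([.479,-.308,.027],speed=.12,stop_force=8)
print(env.read_ee_pos(),env.read_wrist_force())
env.grip(.05);print(env.read_grip_width(),env.read_gripper_force())
env.move_straight([.479,-.308,.16],speed=.12)
print(env.read_grip_width(),env.read_clock())
for n in("top","side"): cv2.imwrite(f"pics/{n}1.png",env.snapshot(n)[:,:,::-1])
E
python3 - <<'E'
import cv2,numpy as np
a=cv2.imread("pics/top1.png")[150:275,340:480];b=cv2.imread("pics/side1.png")[190:340,280:448]
r=lambda x:cv2.resize(x,(400,357),interpolation=2)
cv2.imwrite("pics/c2.png",np.hstack([r(a),r(b)]))
E
```

```text
3.5167 [-0.09  0.55  0.83  1.87 -0.5   0.94 -0.4 ]
[ 0.47935664 -0.30842384  0.0275952 ] [-0.0458615  -0.06478325  0.06848357]
0.05942665973208349 29.998759925365448
0.059406240245230155 6.4
```

View pics/c2.png

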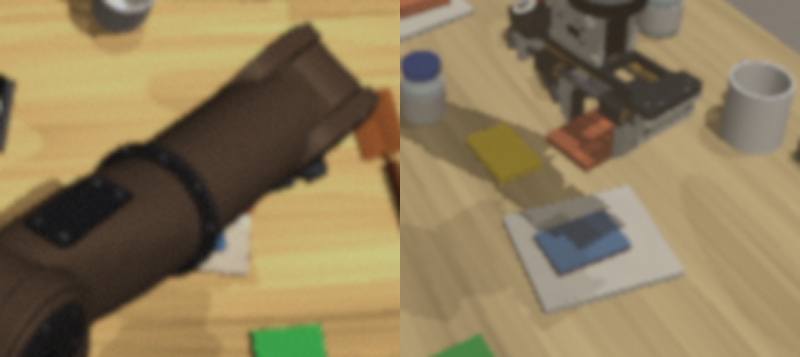

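The side crop shows the cover in the grip, level, with the blue tile left flat on its board. Now placing it on the pile.

Run:
```python
from bench import env
from h import *
pi=np.pi
p=[.4985,.2475]
env.move_straight([.479,-.308,.21],speed=.2)
env.goto(p+[.12],[pi,0,.0715])
print(env.read_clock(),env.read_grip_width())
env.move_straight(p+[.05],speed=.12)
print(env.move_straight(p+[.036],speed=.02,stop_force=2.5),env.read_ee_pos(),env.read_wrist_force())
env.grip(.092);print(env.read_ee_pos(),env.read_grip_width())
env.move_straight(p+[.15],speed=.15)
env.goto([.35,-.1,.3],[pi,0,.2])
print(env.read_clock())
it,is_=env.camera_info("top"),env.camera_info("side")
t,s=env.snapshot("top"),env.snapshot("side")
cv2.imwrite("pics/top2.png",t[:,:,::-1]);cv2.imwrite("pics/side2.png",s[:,:,::-1])
r=lambda x:cv2.resize(np.ascontiguousarray(x[:,:,::-1]),(400,300),interpolation=2)
cv2.imwrite("pics/c3.png",np.vstack([np.hstack([r(t[190:265,360:460]),r(s[255:318,315:399])]),np.hstack([r(t[195:255,220:300]),r(s[165:219,250:322])])]))
```

```text
8.925 0.0593382323446919
True [0.49847442 0.24764416 0.03900411] [-0.82549216  0.30880695  4.95175531]
[0.49789422 0.24752742 0.0386348 ] 0.09146014295786463
13.3417
```

View pics/c3.png

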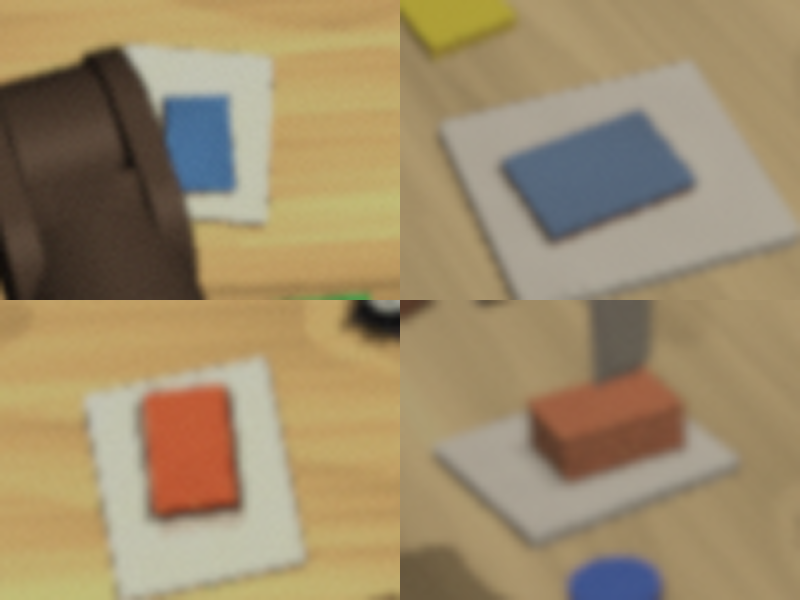

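The new tile sits square on the pile and the blue tile is now uncovered. The arm partly hides it from above, so I'll move clear and measure once.

Run:
```python
from bench import env
from h import *
pi=np.pi
env.goto([.42,.05,.3],[pi,0,.2])
it,is_=env.camera_info("top"),env.camera_info("side")
t,s=env.snapshot("top"),env.snapshot("side")
for th in(90,120,150):
    blue=lambda h,c:(h[...,0]>95)&(h[...,0]<125)&(h[...,1]>th)
    print(th,rect(it,blob(t,(385,200,50,45),blue),.024),rect(is_,blob(s,(320,262,80,50),blue),.024))
    w=lambda h,c:((h[...,0]<12)|(h[...,0]>172))&(h[...,1]>th)
    print("pile",rect(it,blob(t,(238,206,45,45),w),.048))
cv2.imwrite("pics/top3.png",t[:,:,::-1])
print(env.read_clock())
```

```text
Traceback (most recent call last):
  File "h.py", line 19, in blob
    k=max(cs,key=cv2.contourArea)[:,0,:]
      ~~~^^^^^^^^^^^^^^^^^^^^^^^^
ValueError: max() iterable argument is empty
```

Run:
```python
from bench import env
from h import *
it,is_=env.camera_info("top"),env.camera_info("side")
t,s=env.snapshot("top"),env.snapshot("side")
cv2.imwrite("pics/top3.png",t[:,:,::-1]);cv2.imwrite("pics/side3.png",s[:,:,::-1])
print(t[221,409],s[290,358])
for im in (t,cv2.imread("pics/top2.png")[:,:,::-1],s):
  for th in(15,30,45):
    blue=lambda h,c:(c[...,2]-c[...,0]>th)
    try:
        if im is s: print("s",th,rect(is_,blob(s,(320,262,80,50),blue),.024))
        else: print("t",th,rect(it,blob(im,(385,200,50,45),blue),.024))
    except ValueError: print("none")
for th in(90,130):
    w=lambda h,c:((h[...,0]<12)|(h[...,0]>172))&(h[...,1]>th)
    try: print("pile",rect(it,blob(t,(238,206,45,45),w),.048))
    except ValueError: print("none")
```

```text
[ 71 110 151] [ 86 103 124]
t 15 [ 466.7 -309.7   91.7   62.    -2.3]
t 30 [ 466.2 -309.5   88.8   59.5   -1.4]
t 45 [ 465.9 -309.4   85.9   56.5   -1.4]
t 15 [ 466.4 -309.2   91.7   62.9   -1.5]
t 30 [ 466.1 -309.1   88.6   60.3   -1.5]
t 45 [ 465.9 -308.9   85.9   57.3   -1.3]
s 15 [ 465.1 -313.2   88.3   60.5   -1.4]
s 30 [ 465.  -313.2   84.1   54.9   -1.4]
none
pile [496.9 247.2  97.2  65.4   4.2]
pile [496.9 247.   92.2  61.9   4.1]
```

```bash
cat > show.py <<'E'
from scipy.spatial.transform import Rotation as R
import numpy as np
L=np.array([.6133,-.0332,.092])
Rl=R.from_euler("z",-13.2,degrees=True)*R.from_euler("y",-25,degrees=True)
zl=Rl.as_matrix()[:,2]; xl=Rl.as_matrix()[:,0]
E_=(Rl*R.from_euler("x",180,degrees=True)).as_euler("xyz")
E
python3 - <<'E'
from bench import env
from h import *
from show import *
b=[.4658,-.310];o=[np.pi,0,np.radians(-1.4)]
env.grip(.092)
env.goto(b+[.12],o)
env.move_straight(b+[.03],speed=.12)
print(env.move_straight(b+[.0155],speed=.04,stop_force=6),env.read_ee_pos())
env.grip(.05);g=env.read_ee_pos();print(g,env.read_grip_width(),env.read_gripper_force())
d=g[2]-.012
env.move_straight(b+[.26],speed=.15)
env.goto(L+(.20+d)*zl,E_)
env.move_straight(L+(.12+d)*zl,speed=.1)
env.dwell(.3)
e=env.read_ee_pos();R_=R.from_euler("xyz",env.read_tool_rot()).as_matrix()
print("d",d,"err",(e-L)@np.c_[xl,Rl.as_matrix()[:,1],zl]-[0,0,.12+d],"rot deg",np.degrees((R.from_matrix(R_).inv()*R.from_euler("xyz",E_)).magnitude()),env.read_grip_width(),env.read_clock())
t,s=env.snapshot("top"),env.snapshot("side")
cv2.imwrite("pics/top4.png",t[:,:,::-1]);cv2.imwrite("pics/side4.png",s[:,:,::-1])
r=lambda x:cv2.resize(np.ascontiguousarray(x[:,:,::-1]),(400,300),interpolation=2)
cv2.imwrite("pics/c4.png",np.hstack([r(t[130:250,250:410]),r(s[110:245,280:460])]))
E
```

```text
False [ 0.46564806 -0.30999428  0.01531804]
[ 0.46586474 -0.31008198  0.01558929] 0.0596135698898376 30.000041127204895
d 0.003589290061162466 err [0.00020818 0.0001446  0.00036015] rot deg 0.04382209852004907 0.059353003166619824 22.4167
```

View pics/c4.png

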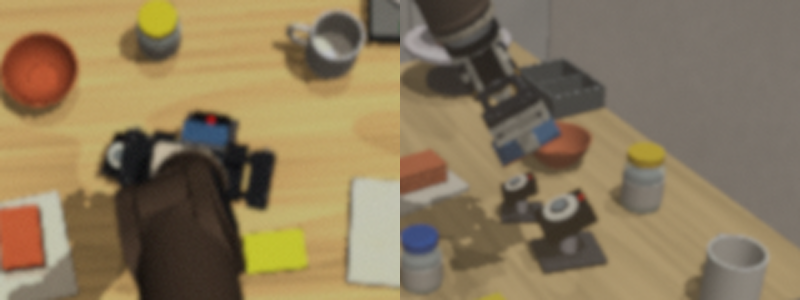

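The blue tile is held above the tilted lens: tile at about (525,140) in the side crop, glass at (565,207). One numeric check of its edges against the expected corners.

Run:
```python
from bench import env
from h import *
from show import *
s=cv2.imread("pics/side4.png")[:,:,::-1];i=env.camera_info("side")
k=blob(s,(310,150,50,40),lambda h,c:(c[...,2]-c[...,0]>15))
M=Rl.as_matrix()
C=np.array([L+.12*zl+M@[sx*.045,sy*.03,sz] for sx in(-1,1) for sy in(-1,1) for sz in(0,.012)])
P=proj(i,C);print(P.round(1).tolist())
print(P.min(0),P.max(0),k.min(0),k.max(0))
print("extremes",[k[f(k[:,a])].round(1).tolist() for a in(0,1) for f in(np.argmin,np.argmax)])
```

```text
[[326.0, 186.0], [324.3, 183.0], [321.3, 176.3], [319.6, 173.4], [352.9, 171.3], [351.3, 168.2], [347.0, 162.3], [345.5, 159.3]]
[319.61239594 159.26393165] [352.85799777 185.96030362] [339.41666667 163.08333333] [350.25 173.75]
extremes [[339.4, 168.1], [350.2, 169.8], [347.6, 163.1], [342.9, 173.8]]
```

```bash
python3 -c "
from bench import env
print(env.read_grip_width(),env.read_gripper_force(),env.read_clock());print(env.job_done())"
```

```text
0.05939495678564503 29.99977469444275 22.5167
the job is handed in; nothing more can be done
None
```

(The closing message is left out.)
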